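Tip the cheese into the brining bowl and open the brine bottle

TASK

Get the cheese ready for brining: lift the red handle of the tipping tray so that all three cheese chunks slide into the steel bowl, then put the tray back down flat. Next open the brine bottle beside it: push its red safety cap down, and while it is down twist it counter-clockwise until it comes free, then lift it off and finish still holding the cap upright and still in the gripper, well clear above the bottle. Leave the bowl, the cheddar block, the butter and the jar where they stand.

Things in the scene. Friction and masses are not known exactly. Their poses are not given: they have to be found in the camera images.
- stand: White stand fixed to the table, 170 mm wide, that carries the tipping tray. Origin on the table under its middle; its +x points from the handle end to the open lip of the tray, that is, to the bowl; its y runs along the tray's hinge.
- tray (a joint): Tilt of the steel tray (180 x 136 mm, 20 mm rims on three sides, open lip towards the bowl) about its hinge: 0 = flat, as at the start; it grows as the handle end is raised, to a stop at 1.15 rad. Not sprung: it weighs 0.35 kg, lifting at the handle takes 3 N, and it falls back by its own weight. The chunks slide off between 0.45 and 0.7 rad.
- tray_hinge (a point): Point on the tray's hinge axis, mid-width, 70 mm in +x of the stand's origin and 105 mm above the table. The tray's lip reaches 15 mm beyond it. The axis is the stand's y.
- tray_handle (a point): Middle of the tray's red handle, a round bar 10 mm thick and 96 mm long lying along the stand's y, 40 mm above the tray floor's level and 32 mm clear of its end rim (rim top 25 mm below the bar's axis). With the tray flat it is 195 mm behind the hinge axis and 45 mm above it. It turns with the tray, so the bar turns within the grip.
- chunk0: Pale yellow cheese chunk, 36 x 28 x 26 mm, 30 g, loose on the tray. Origin: centre of its underside.
- chunk1: Pale yellow cheese chunk, 30 x 32 x 28 mm, 30 g, loose on the tray. Origin: centre of its underside.
- chunk2: Pale yellow cheese chunk, 34 x 30 x 24 mm, 30 g, loose on the tray. Origin: centre of its underside.
- bowl: Round stainless steel bowl, 200 mm across the rim, 80 mm high, 0.6 kg, loose, standing with its rim under the tray's lip (25 mm below it). Origin: centre of its underside.
- bottle: White bottle, 72 mm across, blue band, fixed in a steel holder 120 mm square. Origin: on the table under its centre, z up. Neck 30 mm thick, its top 140 mm up; a sprung plug in it rises to 150 mm when the cap is off. Shoulder: 85 mm up at full width, 105 mm at the neck. Three ledges with 4 mm teeth on the neck hold the cap's inner lugs; it cannot be pulled or turned unless pressed down.
- cap: Red ribbed round safety cap, 51 mm across, 36 mm high, about 40 g, loose but locked on the bottle. Origin: centre of its underside, 118 mm above the table as seated (top at 154). Grip it across the sides from above at any yaw. A spring pushes it up with 6 N, plus 1 N per mm pressed. Pressed 5 to 7 mm (hard stop at 8) it can turn; keep it down for the whole turn.
- cap_mark (a point): End of the white line on the cap's top, 22 mm from its axis along the cap's +x. As locked it points along the bottle's +x (to the red dash on the shoulder, within 4 degrees). To open, turn the pressed cap counter-clockwise seen from above by 70 degrees (free from 52, stop at about 85); then it lifts straight off.
- cheddar: Bystander: orange cheddar block, 130 x 60 x 55 mm. Origin: centre of its underside.
- butter: Bystander: butter pack in gold foil with a blue band, 100 x 65 x 40 mm. Origin: centre of its underside.
- jar: Bystander: jar with a green lid, 70 mm across, 100 mm high. Origin: centre of its underside.
Mind the look-alikes: they are no part of the job. What is meant by the cap is not pink, and is the smaller of those in its own colour.

How it is judged:
By the outcome, as a careful person would: the job done as asked, in the order asked, and still so for the second after the job is handed in, while the arm keeps its last pose, push and grip.
It also fails if it takes over 58 s, if anything falls off the work surface, if the arm or the gripper's body presses on something with over 40 N, if the wrist force passes 120 N, or if a joint passes its speed limit or range.

ROBOT

A 6-joint arm with a two-finger parallel gripper is mounted at the origin on the work surface. World frame = base frame: x ahead of the robot, y to its left, z up, the work surface at z = 0. Lengths are in mm, angles in rad, forces in N, time in s.
With the tool pointing down it reaches from about 350 to 875 mm from the base axis. Payload 4.2 kg.
Tool frame: the origin (TCP) lies between the finger pads; the fingertips stand 25 mm ahead of it and the grasp point (between the pads) lies 6 mm ahead of it; z points along the fingers, y is the line along which they close (so a half turn about z gives the same grasp; the last joint's range is limited). The gripper opens to 85 mm and grips with 20 to 120 N. Pads are 22 mm wide; open, the fingers measure 114 mm over their backs; the gripper's body (76 mm by 85 mm) begins 54 mm behind the grasp point. The pads swing forward as they close: fully open they stand 13 mm farther back than shut.
Start: joints at [-0.974, 0.385, 0.008, 0, -1.194, -0.259], TCP at [207.147, -589.652, 256.312] pointing down, gripper open.
Joint ranges: [-3.14, 3.14], [-1.21, 2.06], [-1.07, 1.41], [-3.16, 2.05], [-2.99, -0.16], [-3.1, 3.1]. Speed limits (rad/s): [2.79, 2.79, 3.14, 3.14, 3.14, 3.14].

INTERFACE

Orientations are given as a unit quaternion [x, y, z, w].
In Python, from bench import read_state, imaging, workorder, nets gives the robot as it stands.
- The arm moves only by the tool apply_moves, never from a script. Its argument "rows" is a list of rows, each an object with "hand": the opening, from -1 (shut) to 1 (fully open); "delta_pos": the shift along the tool's x, y, z in mm, a list of three; "yaw": the turn about the tool's z in rad. A call has 1 to 12 rows; each row is the pose to reach, as a shift and turn from the pose commanded when the call began, along the tool's axes at that moment; what a row does not reach only later rows make up. A row lasts 1/12 s, in which the tool goes at most 41.7 mm and 7.16 degrees, less where a joint would pass 70% of its speed; a pose out of reach is approached as far as the arm can. A call with a gripper value outside its range is refused whole. The fingers move at their own pace and stop on an object; the grip force is fixed at half the most. Time passes only in rows, so rows that repeat a pose let the fingers close. It gives the time, the measured TCP pose, the force, the opening and the grip force at its end, in the units of the state.
- read_state(): the state, without advancing time (a new reading comes with each control period).
- imaging.get_image(name): name is "scene" or "top" or "wrist"; returns a dict with "pixels" (480x640x3 uint8, red, green, blue), "fx", "fy", "cx", "cy" (pixels), "xyz" and "rotation" of the camera in the world. Camera axes: x right, y down, z forward; pixel columns grow to the right and rows downward; lengths in mm; the calibration is good to about 2 mm. A picture is of the moment at which its call begins. There is no depth.
- workorder.job_done(): hands the job in; it is judged then, once.
Trained networks look in the newest picture that a camera, given by its name, has taken for a name from the list of things; names that differ only in an ending like _2 or _b are one class to them, and where a whole thing is asked for, a point or a joint stands for the part that bears it (a point fixed in the world has none). Each returns a list of dicts, best first, with "score" (0 to 1); they miss things now and then, are a little off and sometimes report something else, mostly with a low value. They report only what shows in the picture. A call takes as long as a camera call. They do not tell look-alikes from the thing itself.
- nets.find_in(camera, query): "location" ([row, column] in pixels, amid what is visible of it).
- nets.pinpoint(camera, query): "location" ([row, column] in pixels: a listed point, or the origin of a listed thing).
The state is a dict: "clock": time; "joints": joint angles; "joint_vel": joint speeds; "joint_efforts": joint torques, N m; "position": TCP position; "ee_rot": TCP orientation; "contact_force": force on the tool from outside, world axes, zero at the start; "wrist_torque": the same for the moment, N m; "gripper_width": finger opening in mm; "grasp_force": force on a finger pad.
Only numpy, scipy, OpenCV 4.12 (cv2) and the standard library are available. Lean on these libraries where they do the work, as an engineer would, in place of code of your own. Each camera call takes 0.05 s, during which the arm holds its last target. There are 200 camera calls.

## Working session

There is one attempt and no reset: what is moved stays moved. The work goes in short steps, Python scripts to look and compute and a tool call to move; the robot and the scene stay as the last step left them, time stands still between calls to the robot, and variables do not carry over. Pictures are saved under pics/ and viewed, at most 10 in all, crops included, and the job is handed in when it is done.

Besides the shell and the picture viewer there is one more tool, called after "Request:" by a JSON object that holds its "name" and its "arguments". apply_moves: Moves the arm, as the interface text tells. Its arguments: {"type":"object","properties":{"rows":{"type":"array"}},"required":["rows"]}

```bash
mkdir -p pics; ls
cat > h.py <<'E'
import numpy as np, cv2
from bench import read_state, imaging, workorder, nets
def ray(im,rc):
    d=np.array([(rc[1]-im["cx"])/im["fx"],(rc[0]-im["cy"])/im["fy"],1.0])
    d=np.array(im["rotation"])@d
    return np.array(im["xyz"],float),d/np.linalg.norm(d)
def onz(im,rc,z):
    o,d=ray(im,rc); return o+d*(z-o[2])/d[2]
def tri(obs):
    A=np.zeros((3,3));b=np.zeros(3)
    for im,rc in obs:
        o,d=ray(im,rc);P=np.eye(3)-np.outer(d,d);A+=P;b+=P@o
    p=np.linalg.solve(A,b)
    return p,[round(float(np.linalg.norm(np.cross(p-ray(i,r)[0],ray(i,r)[1]))),1) for i,r in obs]
def proj(im,p):
    c=np.array(im["rotation"]).T@(np.array(p,float)-np.array(im["xyz"])); return [im["cy"]+im["fy"]*c[1]/c[2],im["cx"]+im["fx"]*c[0]/c[2]]
def save(im,n): cv2.imwrite("pics/"+n,cv2.cvtColor(np.asarray(im["pixels"]),cv2.COLOR_RGB2BGR))
E
python3 - <<'E'
from h import *
np.set_printoptions(precision=3,suppress=True)
s=read_state();print(s)
for c in("scene","top","wrist"):
    im=imaging.get_image(c);save(im,c+"0.png");print(c,im["fx"],im["xyz"],np.array(im["rotation"]).round(3).tolist())
    if c!="wrist":
      for q in("tray_handle","tray_hinge","cap","cap_mark","bottle","bowl","stand","chunk0"):
        print(q,[(np.round(r["location"]).tolist(),round(r["score"],2)) for r in nets.pinpoint(c,q)[:4]])
E
```

```text
pics
{'clock': 0.0, 'joints': array([-0.974,  0.386,  0.007, -0.001, -1.194, -0.259]), 'joint_vel': array([-0.002,  0.002, -0.001,  0.001,  0.001,  0.001]), 'joint_efforts': array([ -0.   , -39.229,  18.84 ,   4.186,  -0.005,  -0.   ]), 'position': array([ 206.96 , -589.17 ,  255.202]), 'ee_rot': array([-0.168,  0.986,  0.001, -0.   ]), 'contact_force': array([-0.28 , -0.328, -0.081]), 'wrist_torque': array([ 0.021, -0.011,  0.01 ]), 'grasp_force': 0.0, 'gripper_width': 85.3297131976604}
scene 523.5327426317674 [1074.954  489.387  972.51 ] [0.345, 0.87, -0.327, -0.132]
tray_handle [([345.0, 476.0], 0.87)]
tray_hinge [([296.0, 387.0], 0.94), ([249.0, 198.0], 0.37)]
cap [([180.0, 289.0], 0.84), ([185.0, 260.0], 0.6), ([203.0, 322.0], 0.57)]
cap_mark [([175.0, 255.0], 0.88), ([186.0, 317.0], 0.56), ([160.0, 286.0], 0.55)]
bottle [([216.0, 263.0], 0.68)]
bowl [([299.0, 353.0], 0.93), ([218.0, 265.0], 0.66)]
stand [([347.0, 411.0], 0.71)]
chunk0 [([318.0, 421.0], 0.82), ([344.0, 424.0], 0.67), ([295.0, 417.0], 0.56), ([185.0, 259.0], 0.38)]
top 561.4458010349821 [ 431.267  -44.164 1223.304] [0.707, -0.704, 0.045, -0.044]
tray_handle [([240.0, 132.0], 0.73)]
tray_hinge [([241.0, 240.0], 0.69)]
cap [([326.0, 416.0], 0.82), ([324.0, 470.0], 0.7), ([256.0, 525.0], 0.67), ([245.0, 457.0], 0.61)]
cap_mark [([327.0, 490.0], 0.66), ([233.0, 448.0], 0.64), ([329.0, 428.0], 0.56), ([253.0, 441.0], 0.15)]
bottle [([252.0, 440.0], 0.66)]
bowl [([252.0, 289.0], 0.61)]
stand [([248.0, 216.0], 0.89)]
chunk0 [([263.0, 220.0], 0.81), ([240.0, 200.0], 0.7), ([225.0, 181.0], 0.63)]
wrist 363.25852549213306 [ 134.925 -615.183  374.114] [0.572, 0.806, 0.124, 0.088]
```

```bash
sed -i 's/^def ray/from scipy.spatial.transform import Rotation as Rn\ndef Rm(im): return Rn.from_quat(im["rotation"]).as_matrix()\ndef ray/; s/np.array(im\["rotation"\])/Rm(im)/g' h.py
python3 - <<'E'
from h import *
np.set_printoptions(precision=1,suppress=True)
s=imaging.get_image("scene");t=imaging.get_image("top")
for n,a,b in(("handle",(345,476),(240,132)),("hinge",(296,387),(241,240)),("bowl",(299,353),(252,289)),("cap a",(185,260),(245,457)),("mark a",(175,255),(233,448)),("stand",(347,411),(248,216)),("bottle",(216,263),(252,440))):
    print(n,tri([(s,a),(t,b)]))
for b in((326,416),(324,470),(256,525),(245,457)):
    p=onz(t,b,118);print(b,p,proj(s,p))
E
```

```text
handle (array([556.6, 342.6, 161.4]), [0.6, 0.6])
hinge (array([561.8, 145.9, 109.8]), [0.6, 0.6])
bowl (array([553.4,  55.2,  -5.6]), [3.5, 3.5])
cap a (array([ 550.4, -280.3,  116. ]), [6.6, 6.6])
mark a (array([ 570.7, -255.8,  174.7]), [0.4, 0.4])
stand (array([557.3, 219.9,  -2.4]), [2.5, 2.5])
bottle (array([ 550.9, -270.5,   14.7]), [0.1, 0.1])
(326, 416) [ 395.7 -201.7  118. ] [np.float64(170.2973489716372), np.float64(326.8174385281612)]
(324, 470) [ 400.1 -306.9  118. ] [np.float64(150.91141542998056), np.float64(296.8897482285925)]
(256, 525) [ 533.5 -419.   118. ] [np.float64(153.28458374338607), np.float64(227.90565045293152)]
(245, 457) [ 554.7 -285.   118. ] [np.float64(183.67750047718147), np.float64(254.56509481499978)]
```

View pics/scene0.png

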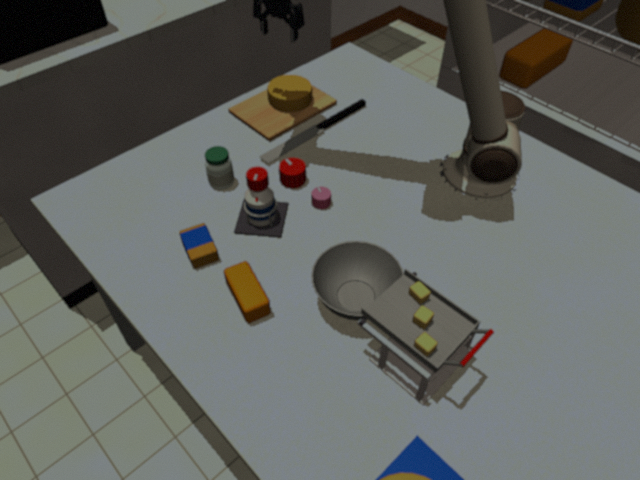

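View pics/top0.png

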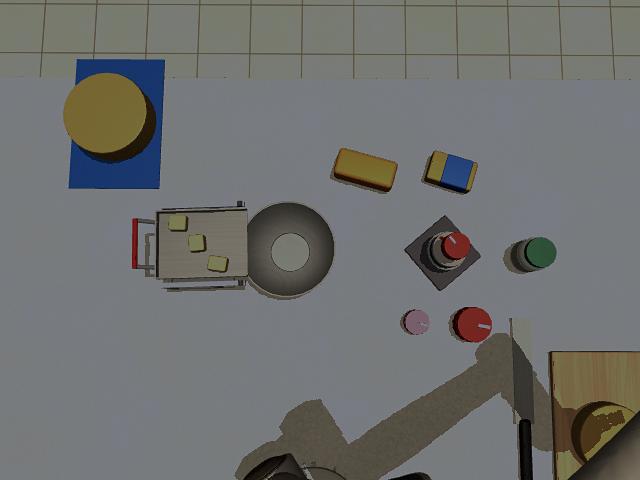

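```bash
cat >> h.py <<'E'
def reds(im,amin=40):
    h=cv2.cvtColor(np.asarray(im["pixels"]),cv2.COLOR_RGB2HSV)
    m=(((h[...,0]<6)|(h[...,0]>174))&(h[...,1]>190)&(h[...,2]>70)).astype(np.uint8)
    n,l,st,c=cv2.connectedComponentsWithStats(m)
    out=[]
    for i in range(1,n):
        if st[i,4]>=amin:
            ys,xs=np.where(l==i);r=cv2.minAreaRect(np.c_[xs,ys].astype(np.float32))
            out.append((c[i][::-1],int(st[i,4]),np.round(r[1],1).tolist(),round(r[2],1),cv2.boxPoints(r)[:,::-1].round(1).tolist(),st[i,:4].tolist()))
    return out
E
python3 - <<'E'
from h import *
np.set_printoptions(precision=1,suppress=True)
s=imaging.get_image("scene");t=imaging.get_image("top")
for n,i in(("s",s),("t",t)):
    for r in reds(i): print(n,*r)
E
```

```text
s [167.2 292.5] 324 [17.0, 24.0] 90.0 [[158.0, 280.0], [158.0, 304.0], [175.0, 304.0], [175.0, 280.0]] [280, 158, 25, 18]
s [173.8 256.7] 183 [13.0, 19.0] 90.0 [[168.0, 247.0], [168.0, 266.0], [181.0, 266.0], [181.0, 247.0]] [247, 168, 20, 14]
s [348.4 475.2] 170 [4.7, 44.1] 41.6 [[362.20001220703125, 459.8999938964844], [329.29998779296875, 489.20001220703125], [332.3999938964844, 492.70001220703125], [365.29998779296875, 463.3999938964844]] [461, 330, 31, 36]
t [243.9 134.3] 209 [4.3, 48.1] 1.3 [[267.0, 131.6999969482422], [218.89999389648438, 132.8000030517578], [219.0, 137.10000610351562], [267.1000061035156, 136.0]] [132, 219, 6, 49]
t [335.8 482.3] 43 [7.8, 21.7] 42.7 [[341.0, 471.0], [325.1000061035156, 485.70001220703125], [330.29998779296875, 491.5], [346.29998779296875, 476.70001220703125]] [471, 328, 20, 14]
```

Run:
```python
from h import *
np.set_printoptions(precision=1,suppress=True)
s=imaging.get_image("scene");t=imaging.get_image("top")
print(tri([(s,(347.3,476.2)),(t,(243,134.4))]),tri([(s,(363.7,461.6)),(t,(218.9,134.9))]),tri([(s,(330.8,491)),(t,(267.1,133.9))]))
print(tri([(s,(296,387)),(t,(241,240))]))
R=Rn.from_quat(read_state()["ee_rot"]).as_matrix();print(R)
```

```text
(array([552.1, 342.8, 148.3]), [0.2, 0.2]) (array([598.4, 344.2, 150. ]), [0.5, 0.5]) (array([505.5, 341.3, 149.3]), [0.0, 0.0])
(array([561.8, 145.9, 109.8]), [0.6, 0.6])
[[-0.9 -0.3  0. ]
 [-0.3  0.9 -0. ]
 [-0.  -0.  -1. ]]
```

Request:
{"name": "apply_moves", "arguments": {"rows": [{"hand":-0.25,"delta_pos":[-634,766,0],"yaw":0.306},{"hand":-0.25,"delta_pos":[-634,766,0],"yaw":0.306},{"hand":-0.25,"delta_pos":[-634,766,0],"yaw":0.306},{"hand":-0.25,"delta_pos":[-634,766,0],"yaw":0.306},{"hand":-0.25,"delta_pos":[-634,766,0],"yaw":0.306},{"hand":-0.25,"delta_pos":[-634,766,0],"yaw":0.306},{"hand":-0.25,"delta_pos":[-634,766,0],"yaw":0.306},{"hand":-0.25,"delta_pos":[-634,766,0],"yaw":0.306},{"hand":-0.25,"delta_pos":[-634,766,0],"yaw":0.306},{"hand":-0.25,"delta_pos":[-634,766,0],"yaw":0.306},{"hand":-0.25,"delta_pos":[-634,766,0],"yaw":0.306},{"hand":-0.25,"delta_pos":[-634,766,0],"yaw":0.306}]}}

```text
clock: 2.25
position: [379.9, -120.1, 256.9]
ee_rot: [-0.016, 1.0, 0.0, 0.001]
contact_force: [1.0, -0.8, -0.4]
gripper_width: 32.3
grasp_force: 0.0
```

Request:
{"name": "apply_moves", "arguments": {"rows": [{"hand":-0.25,"delta_pos":[-187,457,30],"yaw":0},{"hand":-0.25,"delta_pos":[-187,457,30],"yaw":0},{"hand":-0.25,"delta_pos":[-187,457,30],"yaw":0},{"hand":-0.25,"delta_pos":[-187,457,30],"yaw":0},{"hand":-0.25,"delta_pos":[-187,457,30],"yaw":0},{"hand":-0.25,"delta_pos":[-187,457,30],"yaw":0},{"hand":-0.25,"delta_pos":[-187,457,30],"yaw":0},{"hand":-0.25,"delta_pos":[-187,457,30],"yaw":0},{"hand":-0.25,"delta_pos":[-187,457,30],"yaw":0},{"hand":-0.25,"delta_pos":[-187,457,30],"yaw":0},{"hand":-0.25,"delta_pos":[-187,457,30],"yaw":0},{"hand":-0.25,"delta_pos":[-187,457,30],"yaw":0}]}}

```text
clock: 3.25
position: [552.7, 343.2, 226.0]
ee_rot: [-0.016, 1.0, 0.0, 0.0]
contact_force: [-0.2, 0.6, 0.3]
gripper_width: 32.1
grasp_force: 0.0
```

Run:
```python
from h import *
np.set_printoptions(precision=2,suppress=True)
w=imaging.get_image("wrist");save(w,"w1.png")
s=read_state();print(s["position"],s["joints"],s["clock"])
for r in reds(w): print(*r,onz(w,r[0],149))
print("pred",proj(w,(552.1,342.8,149)))
```

```text
[554.77 348.44 224.18] [ 0.81  0.46  0.04  0.   -1.15 -2.34] 3.3
[196.92 311.35] 205 [40.0, 5.0] 90.0 [[177.0, 309.0], [177.0, 314.0], [217.0, 314.0], [217.0, 309.0]] [309, 177, 6, 41] [515.67 339.77 149.  ]
[190.88 320.8 ] 145 [28.0, 5.0] 90.0 [[177.0, 318.0], [177.0, 323.0], [205.0, 323.0], [205.0, 318.0]] [318, 177, 6, 29] [512.18 344.78 149.  ]
[289.36 311.71] 55 [15.0, 4.0] 90.0 [[282.0, 310.0], [282.0, 314.0], [297.0, 314.0], [297.0, 310.0]] [310, 282, 5, 16] [570.94 341.6  149.  ]
[315.07 318.14] 265 [8.3, 45.0] 1.4 [[334.79998779296875, 312.6000061035156], [289.79998779296875, 313.70001220703125], [290.0, 322.0], [335.0, 321.0]] [313, 290, 10, 46] [587.88 345.99 149.  ]
pred [np.float64(259.60056422723426), np.float64(314.768031973841)]
```

View pics/w1.png

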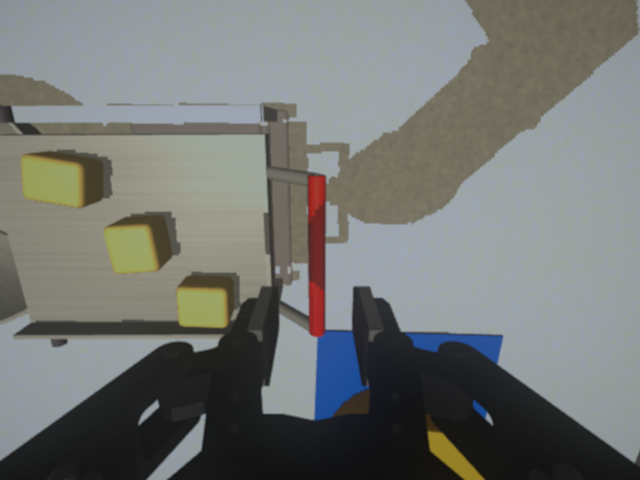

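Request:
{"name": "apply_moves", "arguments": {"rows": [{"hand":-0.25,"delta_pos":[0,0,35],"yaw":0},{"hand":-0.25,"delta_pos":[0,0,60],"yaw":0},{"hand":-0.25,"delta_pos":[0,0,70],"yaw":0},{"hand":-0.25,"delta_pos":[0,0,70],"yaw":0},{"hand":-0.25,"delta_pos":[0,0,70],"yaw":0}]}}

```text
clock: 3.72
position: [552.7, 340.7, 156.9]
ee_rot: [-0.016, 1.0, -0.0, 0.0]
contact_force: [0.1, -0.6, 0.3]
gripper_width: 32.3
grasp_force: 0.0
```

Request:
{"name": "apply_moves", "arguments": {"rows": [{"hand":-0.25,"delta_pos":[0,2,2],"yaw":0},{"hand":-0.7,"delta_pos":[0,2,2],"yaw":0},{"hand":-1,"delta_pos":[0,2,2],"yaw":0},{"hand":-1,"delta_pos":[0,2,2],"yaw":0},{"hand":-1,"delta_pos":[0,2,2],"yaw":0},{"hand":-1,"delta_pos":[0,2,2],"yaw":0}]}}

```text
clock: 4.22
position: [552.7, 343.9, 156.2]
ee_rot: [-0.016, 1.0, 0.001, 0.002]
contact_force: [-2.1, 2.9, 5.4]
gripper_width: 7.5
grasp_force: 58.8
```

Request:
{"name": "apply_moves", "arguments": {"rows": [{"hand":-1,"delta_pos":[0,-1.5,-6],"yaw":0},{"hand":-1,"delta_pos":[0,-3,-11],"yaw":0},{"hand":-1,"delta_pos":[0,-5.5,-19.2],"yaw":0},{"hand":-1,"delta_pos":[0,-9,-28.5],"yaw":0},{"hand":-1,"delta_pos":[0,-12.8,-37.8],"yaw":0},{"hand":-1,"delta_pos":[0,-17.3,-46.8],"yaw":0},{"hand":-1,"delta_pos":[0,-22,-55.6],"yaw":0},{"hand":-1,"delta_pos":[0,-27.3,-64.1],"yaw":0},{"hand":-1,"delta_pos":[0,-32.9,-72.4],"yaw":0},{"hand":-1,"delta_pos":[0,-36,-76.4],"yaw":0},{"hand":-1,"delta_pos":[0,-39,-80.3],"yaw":0},{"hand":-1,"delta_pos":[0,-39,-80.3],"yaw":0}]}}

```text
clock: 5.22
position: [554.1, 306.2, 236.5]
ee_rot: [-0.016, 1.0, 0.004, 0.002]
contact_force: [-2.1, 8.4, 2.5]
gripper_width: 7.4
grasp_force: 58.7
```

Run:
```python
from h import *
t=imaging.get_image("top");save(t,"t2.png");s=imaging.get_image("scene")
a=np.asarray(t["pixels"])[180:330,80:360];b=np.asarray(s["pixels"])[220:400,300:540]
a=cv2.resize(a,None,fx=1.4,fy=1.4);b=cv2.resize(b,None,fx=1.6,fy=1.6)
H=max(a.shape[0],b.shape[0]);p=lambda x:cv2.copyMakeBorder(x,0,H-x.shape[0],0,0,cv2.BORDER_CONSTANT)
cv2.imwrite("pics/m2.png",np.hstack([p(a),p(b)])[...,::-1])
```

```text
(no output)
```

View pics/m2.png

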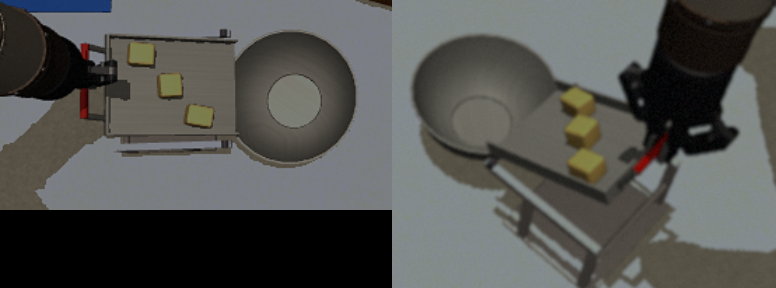

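Request:
{"name": "apply_moves", "arguments": {"rows": [{"hand":-1,"delta_pos":[0,-3.2,-3.9],"yaw":0},{"hand":-1,"delta_pos":[0,-6.5,-7.7],"yaw":0},{"hand":-1,"delta_pos":[0,-9.9,-11.4],"yaw":0},{"hand":-1,"delta_pos":[0,-13.3,-15],"yaw":0},{"hand":-1,"delta_pos":[0,-16.9,-18.5],"yaw":0},{"hand":-1,"delta_pos":[0,-20.5,-21.9],"yaw":0},{"hand":-1,"delta_pos":[0,-24.2,-25.2],"yaw":0},{"hand":-1,"delta_pos":[0,-28,-28.5],"yaw":0},{"hand":-1,"delta_pos":[0,-31.9,-31.6],"yaw":0},{"hand":-1,"delta_pos":[0,-35.8,-34.7],"yaw":0},{"hand":-1,"delta_pos":[0,-39.9,-37.6],"yaw":0},{"hand":-1,"delta_pos":[0,-44,-40.5],"yaw":0}]}}

```text
clock: 6.32
position: [555.7, 263.3, 278.3]
ee_rot: [-0.017, 1.0, 0.004, 0.003]
contact_force: [-3.4, 9.7, 7.5]
gripper_width: 7.7
grasp_force: 58.6
```

Request:
{"name": "apply_moves", "arguments": {"rows": [{"hand":-1,"delta_pos":[0,-4,-2.7],"yaw":0},{"hand":-1,"delta_pos":[0,-8.4,-5.4],"yaw":0},{"hand":-1,"delta_pos":[0,-17,-10.4],"yaw":0},{"hand":-1,"delta_pos":[0,-17,-10.4],"yaw":0},{"hand":-1,"delta_pos":[0,-17,-10.4],"yaw":0},{"hand":-1,"delta_pos":[0,-17,-10.4],"yaw":0}]}}

```text
clock: 6.82
position: [556.3, 245.8, 289.7]
ee_rot: [-0.017, 1.0, 0.004, 0.004]
contact_force: [-5.0, 9.6, 11.7]
gripper_width: 7.9
grasp_force: 59.5
```

```bash
cat > two.py <<'E'
import sys
from h import *
t=imaging.get_image("top");s=imaging.get_image("scene")
a=np.asarray(t["pixels"])[180:330,80:360];b=np.asarray(s["pixels"])[220:400,300:540]
a=cv2.resize(a,None,fx=1.4,fy=1.4);b=cv2.resize(b,None,fx=1.6,fy=1.6)
H=max(a.shape[0],b.shape[0]);p=lambda x:cv2.copyMakeBorder(x,0,H-x.shape[0],0,0,cv2.BORDER_CONSTANT)
cv2.imwrite("pics/"+sys.argv[1],np.hstack([p(a),p(b)])[...,::-1])
E
python3 two.py m3.png
```

```text
(no output)
```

View pics/m3.png

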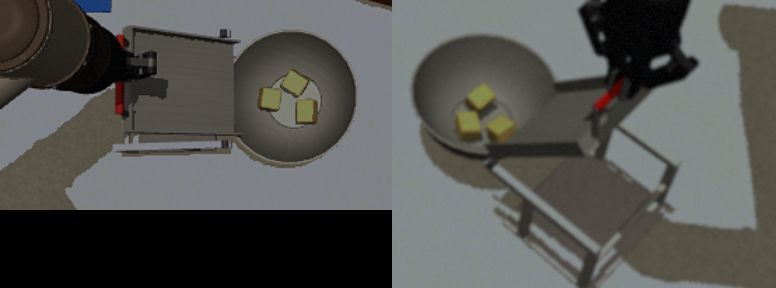

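Request:
{"name": "apply_moves", "arguments": {"rows": [{"hand":-1,"delta_pos":[0,8.6,5],"yaw":0},{"hand":-1,"delta_pos":[0,25.2,16.2],"yaw":0},{"hand":-1,"delta_pos":[0,40.5,29],"yaw":0},{"hand":-1,"delta_pos":[0,54.5,43.2],"yaw":0},{"hand":-1,"delta_pos":[0,67.1,58.8],"yaw":0},{"hand":-1,"delta_pos":[0,78,75.6],"yaw":0},{"hand":-1,"delta_pos":[0,87.2,93.4],"yaw":0},{"hand":-1,"delta_pos":[0,91,102.7],"yaw":0},{"hand":-1,"delta_pos":[0,94.5,112],"yaw":0},{"hand":-1,"delta_pos":[0,97.5,121.5],"yaw":0},{"hand":-1,"delta_pos":[0,100,131],"yaw":0},{"hand":-1,"delta_pos":[0,100,131],"yaw":0}]}}

```text
clock: 7.92
position: [552.7, 344.0, 156.0]
ee_rot: [-0.017, 1.0, 0.001, 0.001]
contact_force: [-2.5, 3.8, 6.5]
gripper_width: 7.9
grasp_force: 64.2
```

Request:
{"name": "apply_moves", "arguments": {"rows": [{"hand":-1,"delta_pos":[0,0,1],"yaw":0},{"hand":-0.6,"delta_pos":[0,0,1],"yaw":0},{"hand":-0.3,"delta_pos":[0,0,1],"yaw":0},{"hand":-0.25,"delta_pos":[0,0,1],"yaw":0},{"hand":-0.25,"delta_pos":[0,0,1],"yaw":0}]}}

```text
clock: 8.33
position: [551.9, 341.9, 152.7]
ee_rot: [-0.016, 1.0, -0.001, -0.001]
contact_force: [0.6, -0.4, 0.6]
gripper_width: 32.0
grasp_force: 0.0
```

Request:
{"name": "apply_moves", "arguments": {"rows": [{"hand":-0.2,"delta_pos":[0,0,-40],"yaw":0},{"hand":0,"delta_pos":[0,0,-80],"yaw":0},{"hand":1,"delta_pos":[20,-614,-130],"yaw":0},{"hand":1,"delta_pos":[20,-614,-130],"yaw":0},{"hand":1,"delta_pos":[20,-614,-130],"yaw":0},{"hand":1,"delta_pos":[20,-614,-130],"yaw":0},{"hand":1,"delta_pos":[20,-614,-130],"yaw":0},{"hand":1,"delta_pos":[20,-614,-130],"yaw":0},{"hand":1,"delta_pos":[20,-614,-130],"yaw":0},{"hand":1,"delta_pos":[20,-614,-130],"yaw":0},{"hand":1,"delta_pos":[20,-614,-130],"yaw":0},{"hand":1,"delta_pos":[20,-614,-130],"yaw":0}]}}

```text
clock: 9.33
position: [551.0, -74.9, 267.3]
ee_rot: [-0.016, 1.0, -0.0, -0.0]
contact_force: [0.8, 0.8, 0.3]
gripper_width: 85.1
grasp_force: 0.0
```

Run:
```python
from h import *
s=read_state();print(s["position"],s["joints"],s["clock"])
```

```text
[550.97670213 -74.85381601 267.30696436] [ 1.56499975e-01  2.60050264e-01 -1.45753060e-01  6.10522283e-05
 -1.16581286e+00 -1.69560087e+00] 9.3333
```

Request:
{"name": "apply_moves", "arguments": {"rows": [{"hand":1,"delta_pos":[6,-180,-15],"yaw":0},{"hand":1,"delta_pos":[6,-180,-15],"yaw":0},{"hand":1,"delta_pos":[6,-180,-15],"yaw":0},{"hand":1,"delta_pos":[6,-180,-15],"yaw":0},{"hand":1,"delta_pos":[6,-180,-15],"yaw":0},{"hand":1,"delta_pos":[6,-180,-15],"yaw":0},{"hand":1,"delta_pos":[6,-180,-15],"yaw":0}]}}

```text
clock: 9.92
position: [550.9, -253.4, 281.5]
ee_rot: [-0.015, 1.0, 0.0, -0.001]
contact_force: [1.4, -0.0, 0.6]
gripper_width: 85.5
grasp_force: 0.0
```

```bash
python3 two.py m4.png
cat > capm.py <<'E'
from h import *
import json,sys
np.set_printoptions(precision=2,suppress=True)
w=imaging.get_image("wrist");save(w,sys.argv[1]+".png")
s=read_state();print(s["position"],s["joints"],s["clock"],w["xyz"])
for r in reds(w,150): print(*r,onz(w,r[0],154))
for q in("cap","cap_mark","bottle"):
    print(q,[(np.round(r["location"],1).tolist(),round(r["score"],2)) for r in nets.pinpoint("wrist",q)[:3]])
print("pred top",proj(w,(551,-271,154)))
json.dump({k:(np.asarray(w[k]).tolist()) for k in("fx","fy","cx","cy","xyz","rotation")},open(sys.argv[1]+".json","w"))
E
python3 capm.py c1
```

```text
[ 551.47 -251.46  282.09] [-0.16  0.34  0.   -0.   -1.24 -1.38] 10.0667 [ 474.92 -254.54  399.75]
[ 15.45 231.69] 2038 [37.0, 80.0] 90.0 [[0.0, 189.0], [0.0, 269.0], [37.0, 269.0], [37.0, 189.0]] [189, 0, 81, 38] [ 416.29 -306.07  154.  ]
cap [([44.2, 358.3], 0.86), ([33.9, 242.5], 0.61), ([178.3, 125.1], 0.55)]
cap_mark [([27.9, 335.6], 0.88), ([13.8, 190.0], 0.83), ([256.7, 299.6], 0.59)]
bottle [([186.0, 293.1], 0.64)]
pred top [np.float64(233.18988383642173), np.float64(288.24152064034683)]
```

View pics/c1.png

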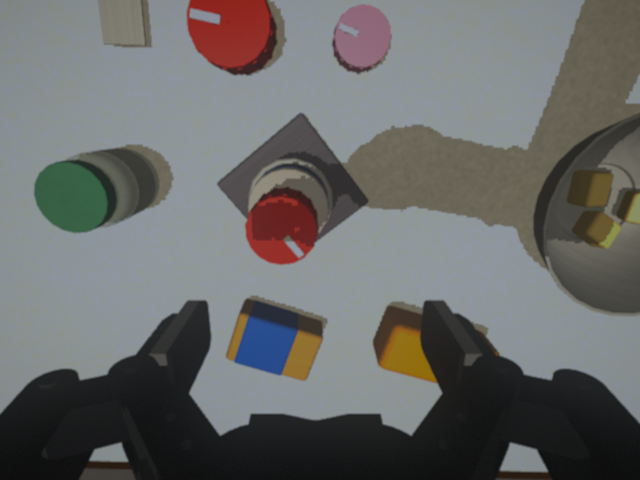

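View pics/m4.png

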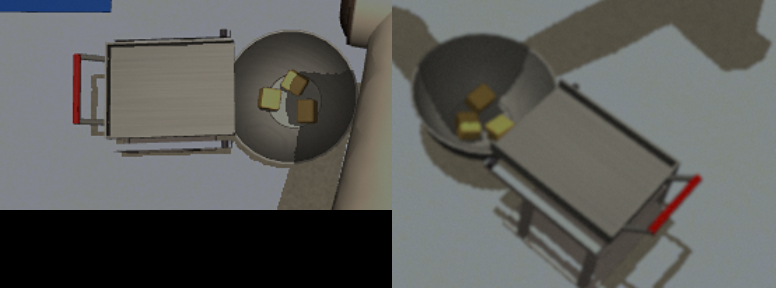

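```bash
cat > fit.py <<'E'
from h import *
import json,sys
from scipy.optimize import least_squares
np.set_printoptions(precision=1,suppress=True)
def load(n):
    w=json.load(open(n+".json"));w["pixels"]=cv2.imread("pics/"+n+".png")[...,::-1];return w
def bbox(w,g):
    h=cv2.cvtColor(np.ascontiguousarray(w["pixels"]),cv2.COLOR_RGB2HSV)
    m=(((h[...,0]<6)|(h[...,0]>174))&(h[...,1]>150)&(h[...,2]>25)).astype(np.uint8)
    n,l,st,c=cv2.connectedComponentsWithStats(m)
    i=min((i for i in range(1,n) if st[i,4]>300),key=lambda i:np.hypot(*(c[i][::-1]-g)))
    x,y,a,b=st[i,:4];return np.array([y,y+b,x,x+a],float)-.5
a=np.linspace(0,2*np.pi,90)
def pb(w,p):
    q=np.array([proj(w,p+np.array([25.5*np.cos(t),25.5*np.sin(t),z])) for t in a for z in(0,-36)])
    return np.array([q[:,0].min(),q[:,0].max(),q[:,1].min(),q[:,1].max()])
W=[load(n) for n in sys.argv[1:]]
B=[bbox(w,proj(w,(551,-271,150))) for w in W]
r=least_squares(lambda p:np.concatenate([(pb(w,p)-b)[1:] for w,b in zip(W,B)]),[551,-271,154])
print("top centre",r.x,"res",r.fun);[print(b) for b in B]
E
python3 fit.py c1
```

```text
top centre [ 550.5 -276.5  149.6] res [0. 0. 0.]
[193.5 263.5 245.5 316.5]
```

Request:
{"name": "apply_moves", "arguments": {"rows": [{"hand":1,"delta_pos":[30,-20,20],"yaw":0},{"hand":1,"delta_pos":[60,-40,20],"yaw":0},{"hand":1,"delta_pos":[60,-40,20],"yaw":0},{"hand":1,"delta_pos":[60,-40,20],"yaw":0},{"hand":1,"delta_pos":[60,-40,20],"yaw":0}]}}

```text
clock: 10.63
position: [493.3, -294.2, 262.9]
ee_rot: [-0.016, 1.0, -0.0, 0.001]
contact_force: [0.8, 1.0, 0.3]
gripper_width: 85.8
grasp_force: 0.0
```

```bash
python3 capm.py c2; python3 fit.py c1 c2
```

```text
[ 493.67 -294.04  262.84] [-0.26  0.29 -0.11  0.   -1.17 -1.28] 10.6833 [ 416.67 -296.85  380.6 ]
[316.08 337.41] 3013 [62.9, 65.1] 45.0 [[318.0, 293.0], [272.0, 339.0], [316.5, 383.5], [362.5, 337.5]] [304, 287, 69, 62] [ 547.33 -277.08  154.  ]
cap [([106.0, 399.5], 0.97), ([97.3, 281.0], 0.79), ([298.7, 333.6], 0.63)]
cap_mark [([87.3, 239.2], 0.79), ([299.3, 338.6], 0.74), ([341.1, 355.3], 0.73)]
bottle [([244.6, 328.7], 0.64)]
pred top [np.float64(320.92947133511893), np.float64(345.7440518730132)]
top centre [ 550.2 -276.4  150.9] res [ 0.3 -0.2  0.2 -0.3 -0.3  0.2]
[193.5 263.5 245.5 316.5]
[282.5 348.5 302.5 373.5]
```

Request:
{"name": "apply_moves", "arguments": {"rows": [{"hand":1,"delta_pos":[-30,8,10],"yaw":0},{"hand":1,"delta_pos":[-57,16,25],"yaw":0},{"hand":1,"delta_pos":[-57,16,50],"yaw":0},{"hand":1,"delta_pos":[-57,16,75],"yaw":0},{"hand":1,"delta_pos":[-57,16,95],"yaw":0},{"hand":1,"delta_pos":[-57,16,110],"yaw":0},{"hand":1,"delta_pos":[-57,16,117],"yaw":0},{"hand":1,"delta_pos":[-57,16,117],"yaw":0},{"hand":1,"delta_pos":[-57,16,117],"yaw":0}]}}

```text
clock: 11.58
position: [549.9, -276.8, 145.7]
ee_rot: [-0.016, 1.0, -0.0, 0.0]
contact_force: [1.1, 0.1, 0.1]
gripper_width: 85.2
grasp_force: 0.0
```

Request:
{"name": "apply_moves", "arguments": {"rows": [{"hand":0.3,"delta_pos":[0,0,0],"yaw":0},{"hand":0.2,"delta_pos":[0,0,0],"yaw":0},{"hand":-0.2,"delta_pos":[0,0,0],"yaw":0},{"hand":-1,"delta_pos":[0,0,0],"yaw":0},{"hand":-1,"delta_pos":[0,0,0],"yaw":0},{"hand":-1,"delta_pos":[0,0,0],"yaw":0},{"hand":-1,"delta_pos":[0,0,0],"yaw":0}]}}

```text
clock: 12.17
position: [549.8, -276.8, 146.8]
ee_rot: [-0.016, 1.0, -0.0, 0.001]
contact_force: [-0.9, 2.0, 6.1]
gripper_width: 50.0
grasp_force: 61.2
```

Request:
{"name": "apply_moves", "arguments": {"rows": [{"hand":-1,"delta_pos":[0,0,2],"yaw":0},{"hand":-1,"delta_pos":[0,0,4],"yaw":0},{"hand":-1,"delta_pos":[0,0,6],"yaw":0},{"hand":-1,"delta_pos":[0,0,6.5],"yaw":0},{"hand":-1,"delta_pos":[0,0,6.5],"yaw":0},{"hand":-1,"delta_pos":[0,0,6.5],"yaw":0}]}}

```text
clock: 12.67
position: [549.9, -276.9, 141.4]
ee_rot: [-0.016, 1.0, -0.001, 0.001]
contact_force: [-3.1, 2.3, 10.3]
gripper_width: 49.6
grasp_force: 61.7
```

Request:
{"name": "apply_moves", "arguments": {"rows": [{"hand":-1,"delta_pos":[0,0,1.2],"yaw":0},{"hand":-1,"delta_pos":[0,0,1.2],"yaw":0},{"hand":-1,"delta_pos":[0,0,1.2],"yaw":0}]}}

```text
clock: 12.92
position: [549.8, -276.9, 140.5]
ee_rot: [-0.016, 1.0, -0.001, 0.001]
contact_force: [-3.3, 4.1, 11.6]
gripper_width: 49.4
grasp_force: 61.7
```

Request:
{"name": "apply_moves", "arguments": {"rows": [{"hand":-1,"delta_pos":[0,0,0.5],"yaw":-0.05},{"hand":-1,"delta_pos":[0,0,0.5],"yaw":-0.12},{"hand":-1,"delta_pos":[0,0,0.5],"yaw":-0.2},{"hand":-1,"delta_pos":[0,0,0.5],"yaw":-0.28}]}}

```text
clock: 13.25
position: [550.9, -277.0, 140.4]
ee_rot: [-0.158, 0.988, -0.001, 0.002]
contact_force: [-2.0, 3.6, 10.9]
gripper_width: 49.2
grasp_force: 61.8
```

```bash
python3 -c "
from h import *
s=read_state();print(s['position'],s['wrist_torque'],s['joints'],s['contact_force'])"
```

```text
[ 550.89688699 -277.04126334  140.44060451] [ 1.08040672  0.33081168 -0.06949059] [-2.03474271e-01  4.69014371e-01 -1.69761152e-01  9.38398461e-04
 -9.26688363e-01 -1.05141188e+00] [-1.96032073  3.57784267 10.86964297]
```

Request:
{"name": "apply_moves", "arguments": {"rows": [{"hand":-1,"delta_pos":[0,0,0.5],"yaw":-0.1},{"hand":-1,"delta_pos":[0,0,0.5],"yaw":-0.2},{"hand":-1,"delta_pos":[0,0,0.5],"yaw":-0.3},{"hand":-1,"delta_pos":[0,0,0.5],"yaw":-0.4},{"hand":-1,"delta_pos":[0,0,0.5],"yaw":-0.5},{"hand":-1,"delta_pos":[0,0,0.5],"yaw":-0.6},{"hand":-1,"delta_pos":[0,0,0.5],"yaw":-0.7},{"hand":-1,"delta_pos":[0,0,0.5],"yaw":-0.8},{"hand":-1,"delta_pos":[0,0,0.5],"yaw":-0.9},{"hand":-1,"delta_pos":[0,0,0.5],"yaw":-0.97},{"hand":-1,"delta_pos":[0,0,0.5],"yaw":-0.97}]}}

```text
clock: 14.17
position: [550.9, -276.9, 140.0]
ee_rot: [-0.599, 0.8, -0.002, 0.001]
contact_force: [-1.4, 4.2, 11.9]
gripper_width: 49.7
grasp_force: 61.8
```

Run:
```python
from h import *
np.set_printoptions(precision=2,suppress=True)
s=read_state();print(s['position'],s['wrist_torque'],s['joints'],s['contact_force'])
w=imaging.get_image("wrist");a=np.asarray(w["pixels"]);print(proj(w,(550,-277,147)))
cv2.imwrite("pics/c3.png",a[...,::-1])
```

```text
[ 550.85 -276.9   140.01] [ 1.07  0.52 -0.01] [-0.2   0.47 -0.17  0.   -0.93 -0.08] [-1.42  4.17 11.92]
[np.float64(347.12084251567387), np.float64(317.47451141922096)]
```

View pics/c3.png

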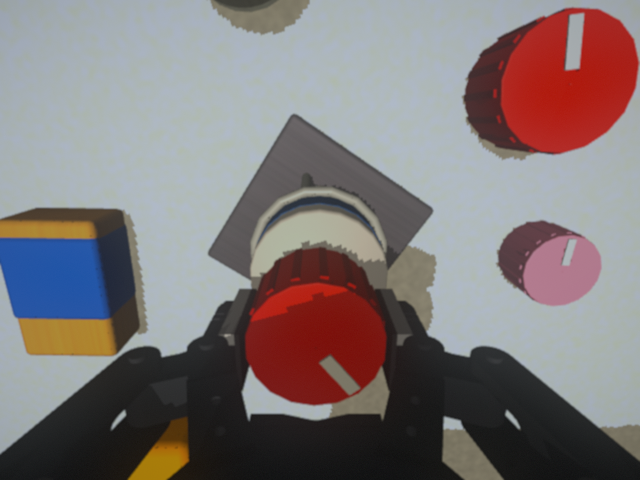

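Request:
{"name": "apply_moves", "arguments": {"rows": [{"hand":-1,"delta_pos":[0,0,-4],"yaw":0},{"hand":-1,"delta_pos":[0,0,-8],"yaw":0},{"hand":-1,"delta_pos":[0,0,-14],"yaw":0},{"hand":-1,"delta_pos":[0,0,-22],"yaw":0},{"hand":-1,"delta_pos":[0,0,-22],"yaw":0}]}}

```text
clock: 14.63
position: [549.7, -277.1, 160.0]
ee_rot: [-0.598, 0.802, -0.001, 0.0]
contact_force: [0.6, -0.7, -0.1]
gripper_width: 49.7
grasp_force: 62.0
```

Free (no pull force). Lift well clear and settle.

Request:
{"name": "apply_moves", "arguments": {"rows": [{"hand":-1,"delta_pos":[0,0,-20],"yaw":0},{"hand":-1,"delta_pos":[0,0,-45],"yaw":0},{"hand":-1,"delta_pos":[0,0,-75],"yaw":0},{"hand":-1,"delta_pos":[0,0,-100],"yaw":0},{"hand":-1,"delta_pos":[0,0,-115],"yaw":0},{"hand":-1,"delta_pos":[0,0,-120],"yaw":0},{"hand":-1,"delta_pos":[0,0,-120],"yaw":0},{"hand":-1,"delta_pos":[0,0,-120],"yaw":0},{"hand":-1,"delta_pos":[0,0,-120],"yaw":0},{"hand":-1,"delta_pos":[0,0,-120],"yaw":0}]}}

```text
clock: 15.47
position: [548.6, -276.6, 276.6]
ee_rot: [-0.598, 0.802, 0.001, -0.001]
contact_force: [-0.1, -0.5, -0.9]
gripper_width: 49.8
grasp_force: 64.3
```

Run:
```python
from h import *
w=imaging.get_image("wrist");s=imaging.get_image("scene")
a=np.asarray(w["pixels"])[150:460,150:550];b=cv2.resize(np.asarray(s["pixels"])[100:300,140:400],(390,310))
cv2.imwrite("pics/f.png",np.hstack([a,b])[...,::-1])
```

```text
(no output)
```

View pics/f.png

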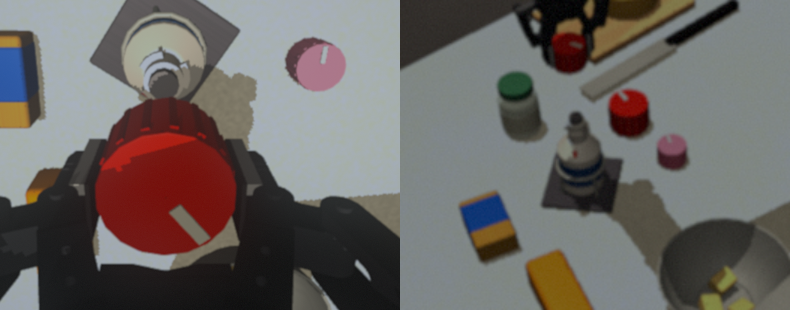

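The picture shows the bottle open with its plug visible (about (575,120) in the right half). The cap is held upright in the gripper well above the bottle, and the bystanders are where they stood.

```bash
python3 -c "
from h import *
print(workorder.job_done())"
```

```text
the job is handed in; nothing more can be done
None
```

The job is handed in after about 15.5 s: all three chunks are in the bowl, the tray is back down flat, and the bottle is open with its cap held upright about 120 mm above its seat (no verdict was returned).

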